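Transfer four part frames from the bench rack to the tray rack in the same order

ROBOT

A 6-joint arm with a two-finger parallel gripper is mounted at the origin on a cart in front of the work surface, level with it; the furniture and walls round the work are solid. World frame = base frame: x ahead of the robot, y to its left, z up, the work surface at z = 0. Lengths are in m, angles in degrees, forces in N, time in s.
With the tool pointing down it reaches from about 0.35 to 0.875 m from the base axis. Payload 4.2 kg.
Tool frame: the origin (TCP) lies on the front face of the gripper's body, between the roots of the fingers; the fingertips stand 70 mm ahead of it and the grasp point (between the pads) lies 51 mm ahead of it (r.nose_length is the distance from the TCP to the fingertips, in m); z points along the fingers, y is the direction in which the jaws open and shut (so a half turn about z gives the same grasp; the last joint's range is limited). The gripper opens to 87 mm and grips with 3 to 60 N. Pads are 19 mm wide; open, the fingers measure 117 mm over their backs; the gripper's body (75 mm by 190 mm) begins 51 mm behind the grasp point.
Start: joints at [81.738, 22.042, 0.453, 0, -68.411, -14.817], TCP at [0.245, 0.575, 0.292] pointing down, gripper open.
Joint ranges: [-179.83, 179.83], [-69.29, 118.12], [-61.27, 80.66], [-181.25, 117.63], [-171.15, -9.14], [-177.46, 177.46]. Speed limits (degrees/s): [159.86, 159.86, 180, 180, 180, 180].

INTERFACE

Orientations are given as a 3x3 rotation matrix whose columns are the frame's x, y, z axes.
In Python, from station import telemetry, capture, order, r gives the robot as it stands.
- The arm moves only by the tool drive_tool, never from a script. Its argument "series" is a list of rows, each a list of 4 numbers: the shift along the tool's x, y, z as a fraction of full scale, then the turn about the tool's z as a fraction of full scale. In form: [[dx, dy, dz, turn], ...]. A call has 1 to 10 rows; each row is the pose to reach, as a shift and turn from the pose commanded when the call began, along the tool's axes at that moment; what a row does not reach only later rows make up. Full scale, the value 1, is 0.12 m for a shift and 2 rad for a turn. A row lasts 1/8 s, in which the tool goes at most 62.5 mm and 10.7 degrees, less where a joint would pass 70% of its speed; a pose out of reach is approached as far as the arm can. A call with a number of a shift or a turn outside -1 to 1 is refused whole. A call with a gripper value outside its range is refused whole. "fingers" is the finger opening in mm, from 0 to 87, set as the call begins (left out, the last holds). The fingers move at their own pace and stop on an object; the grip force is fixed at half the most. Time passes only in rows, so rows that repeat a pose let the fingers close. It gives the time, the measured TCP pose, the force and the opening at its end, in the units of the state.
- telemetry.sense(): the state, without advancing time (a new reading comes with each control period).
- capture(name): name is "scene" or "top" or "wrist"; returns a dict with "color" (384x512x3 uint8, blue, green, red), "fx", "fy", "cx", "cy" (pixels), "eye" and "attitude" of the camera in the world; the wrist camera has in their place "mount" (4x4, takes a point from camera to tool coordinates, whose origin is the TCP and whose axes are the flange's). Camera axes: x right, y up, looking along -z (the intrinsics and any distortion apply to the point x, -y, -z); pixel columns grow to the right and rows downward; lengths in m; the calibration is good to about 2 mm. A picture is of the moment at which its call begins: read the wrist's pose just before it. There is no depth.
- order.finish_job(): hands the job in, once; it reports no verdict.
The state is a dict: "time_s": time; "joints": joint angles; "joint_velocities": joint speeds; "effort": joint torques, N m; "tcp_pos": TCP position; "ee_rot": TCP orientation; "wrist_force": force on the tool from outside, world axes, zero at the start; "moment": the same for the moment, N m; "gripper_width": opening from 0.0 (shut) to 1.0 (fully open).
Only numpy, scipy, OpenCV 4.12 (cv2) and the standard library are available. Lean on these libraries where they do the work, as an engineer would, in place of code of your own. Each camera call takes 0.05 s, during which the arm holds its last target. There are 200 camera calls.

TASK

Move the four part frames from the coloured saddles of the bench rack into the empty grey bays of the rack in the tray, in the same order: the frame beside the bench rack's red pull plate goes into the bay beside the tray rack's red pull plate, and so on along the row, because the batch record knows each frame only by its place. Carry them level, for the parts lie loose in them, and leave each one seated flat in its bay.

Things in the scene. Friction and masses are not known exactly. Their poses are not given: they have to be found in the camera images.
- frame_yellow: Loose part frame with a yellow tag on top of both ends: a slim red open frame with white cross straps and three black pins, 32 mm wide (x), 136 mm long (y), 26 mm high, 60 g. Origin: centre of its underside, z up. The solid part to grip is the lowest 8 mm of its long sides: take it there across the 32 mm, at mid length. Either way round will do.
- frame_green: Loose part frame with a green tag on top of both ends: a slim red open frame with white cross straps and three black pins, 32 mm wide (x), 136 mm long (y), 26 mm high, 60 g. Origin: centre of its underside, z up. The solid part to grip is the lowest 8 mm of its long sides: take it there across the 32 mm, at mid length. Either way round will do.
- frame_blue: Loose part frame with a blue tag on top of both ends: a slim red open frame with white cross straps and three black pins, 32 mm wide (x), 136 mm long (y), 26 mm high, 60 g. Origin: centre of its underside, z up. The solid part to grip is the lowest 8 mm of its long sides: take it there across the 32 mm, at mid length. Either way round will do.
- frame_black: Loose part frame with a black tag on top of both ends: a slim red open frame with white cross straps and three black pins, 32 mm wide (x), 136 mm long (y), 26 mm high, 60 g. Origin: centre of its underside, z up. The solid part to grip is the lowest 8 mm of its long sides: take it there across the 32 mm, at mid length. Either way round will do.
- saddle_yellow: Yellow saddle, fixed on the bench rack; at the start the yellow-tagged frame rests in it. Same shape as a tray rack bay: 59 mm wide (x), 164 mm long (y), origin at the centre of its underside. The frame's underside sits 14 mm above this origin, on pads at both ends (|y| over 44 mm); it stays and shows where that frame stood.
- saddle_green: Green saddle, fixed on the bench rack; at the start the green-tagged frame rests in it. Same shape as a tray rack bay: 59 mm wide (x), 164 mm long (y), origin at the centre of its underside. The frame's underside sits 14 mm above this origin, on pads at both ends (|y| over 44 mm); it stays and shows where that frame stood.
- saddle_blue: Blue saddle, fixed on the bench rack; at the start the blue-tagged frame rests in it. Same shape as a tray rack bay: 59 mm wide (x), 164 mm long (y), origin at the centre of its underside. The frame's underside sits 14 mm above this origin, on pads at both ends (|y| over 44 mm); it stays and shows where that frame stood.
- saddle_black: Black saddle, fixed on the bench rack; at the start the black-tagged frame rests in it. Same shape as a tray rack bay: 59 mm wide (x), 164 mm long (y), origin at the centre of its underside. The frame's underside sits 14 mm above this origin, on pads at both ends (|y| over 44 mm); it stays and shows where that frame stood.
- bench_rack: Rack fixed on the bench beside the tray, left or right. Origin: centre of its underside. Rails 20 mm high, rack 264 x 164 mm, red pull plate (5 mm thick) at the end of its +x. Row along x: four coloured saddles at x = +90 (beside the red plate), +30, -30, -90 mm, y = 0. The saddles' undersides are 20 mm above the origin.
- tray_rack: Rack fixed in the tray (rim 30 mm above this origin). Origin: centre of its underside. Rails 20 mm high, rack 264 x 164 mm, red pull plate (5 mm thick) at the end of its +x. Row along x: four empty grey bays at x = +90 (beside the red plate), +30, -30, -90 mm, y = 0. Seated frame: along y, underside at 34 mm, 3 mm play; sloping guides round its ends up to 49 mm high; at mid length only a 28 mm high, 14 mm wide spine and 4 mm high ties.

How it is judged:
By the outcome, as a careful person would: the job done as asked, in the order asked, and still so for the second after the job is handed in, with the robot touching nothing.
It also fails if it takes over 104 s, if anything falls off the work surface, if the arm or the gripper's body presses on something with over 40 N, if the wrist force passes 120 N, or if a joint passes its speed limit or range.

## Working session

There is one attempt and no reset: what is moved stays moved. The work goes in short steps, Python scripts to look and compute and a tool call to move; the robot and the scene stay as the last step left them, time stands still between calls to the robot, and variables do not carry over. Pictures are saved under pics/ and viewed, about 12 in all and at most 16, crops included, and the job is handed in when it is done.

Besides the shell and the picture viewer there is one more tool, called after "Request:" in YAML: its name, and indented under it one key for each argument. drive_tool: Moves the arm, as the interface text tells. Shift numbers are shares of 0.12 m and turn numbers shares of 2 rad, none past 1 either way. Its arguments: {"type":"object","properties":{"series":{"type":"array","items":{"type":"array","items":{"type":"number","minimum":-1,"maximum":1}}},"fingers":{"type":"number"}},"required":["series"]}

```bash
mkdir -p pics; ls
python3 - <<'E'
from station import telemetry, capture, order, r
import cv2
print(telemetry.sense())
for n in ("top","scene"):
    c=capture(n); cv2.imwrite(f"pics/{n}0.png",c["color"])
    print(n,{k:v for k,v in c.items() if k!="color"})
c=capture("wrist");cv2.imwrite("pics/wrist0.png",c["color"]);print({k:v for k,v in c.items() if k!="color"})
E
```

```text
pics
{'time_s': 0.0, 'joints': array([ 8.17371916e+01,  2.20907472e+01,  3.82540668e-01, -2.76718684e-02,
       -6.84127873e+01, -1.48152111e+01]), 'joint_velocities': array([ 0.02451625,  0.01187943, -0.09800094,  0.03058068, -0.00177506,
        0.01376685]), 'effort': array([ 2.36120641e-04, -3.90668750e+01,  1.87408215e+01,  4.21988055e+00,
        1.11978175e-02, -1.78773894e-04]), 'tcp_pos': array([0.24481061, 0.57458373, 0.29118187]), 'ee_rot': array([[ 9.19902130e-01, -3.92147309e-01, -7.47908089e-04],
       [-3.92148008e-01, -9.19899907e-01, -2.02523912e-03],
       [ 1.06191489e-04,  2.15631244e-03, -9.99997670e-01]]), 'wrist_force': array([-0.50954494,  0.0017279 ,  0.16045695]), 'moment': array([ 0.01019578,  0.01530644, -0.05204446]), 'gripper_width': 0.9953935633745691}
top {'fx': 486.323533181019, 'fy': 486.323533181019, 'cx': 250.56999851089523, 'cy': 192.5376423242989, 'eye': array([0.22358586, 0.02923122, 1.64260797]), 'attitude': array([[-0.02437797,  0.98817299, -0.15139308],
       [-0.99968706, -0.02324641,  0.00923999],
       [ 0.00561136,  0.15157096,  0.98843045]])}
scene {'fx': 471.8299650820373, 'fy': 471.8299650820373, 'cx': 251.85903013580355, 'cy': 188.86044471312556, 'eye': array([ 0.03931941, -0.8012787 ,  0.99608771]), 'attitude': array([[ 8.89950070e-01,  3.27728741e-01, -3.17147827e-01],
       [-4.56057684e-01,  6.40306725e-01, -6.18076602e-01],
       [ 5.10419866e-04,  6.94695019e-01,  7.19304226e-01]])}
{'fx': 292.6553222377107, 'fy': 292.6553222377107, 'cx': 257.35241339012055, 'cy': 188.208065670403, 'mount': array([[ 4.03512432e-04,  9.55971126e-01,  2.93460463e-01,
         8.03555365e-02],
       [ 9.99999774e-01, -5.43295998e-04,  3.94816206e-04,
         8.96539643e-05],
       [ 5.36868788e-04,  2.93460237e-01, -9.55971130e-01,
        -9.23716642e-02],
       [ 0.00000000e+00,  0.00000000e+00,  0.00000000e+00,
         1.00000000e+00]])}
```

Run:
```python
import cv2
a=cv2.imread("pics/top0.png");cv2.imwrite("pics/top0b.png",cv2.resize(a,(800,600),interpolation=cv2.INTER_CUBIC))
```

```text
(no output)
```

View pics/top0b.png

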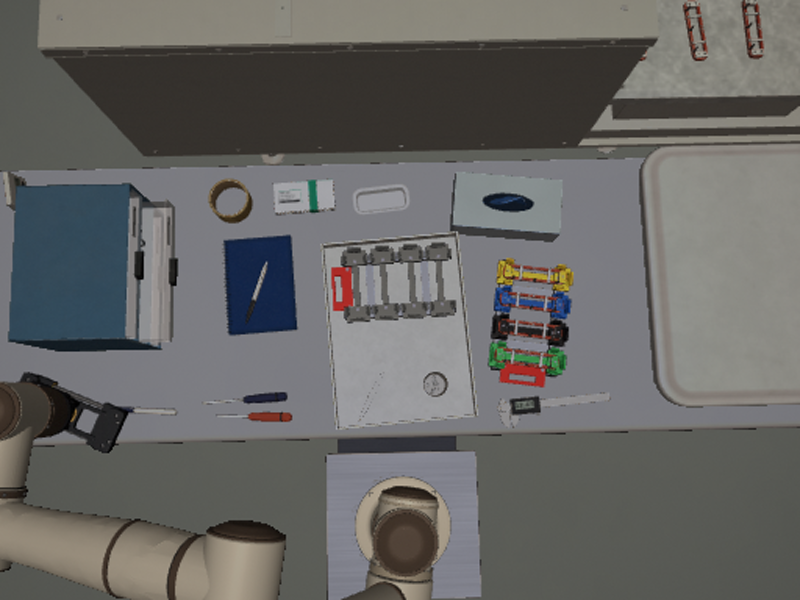

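View pics/scene0.png

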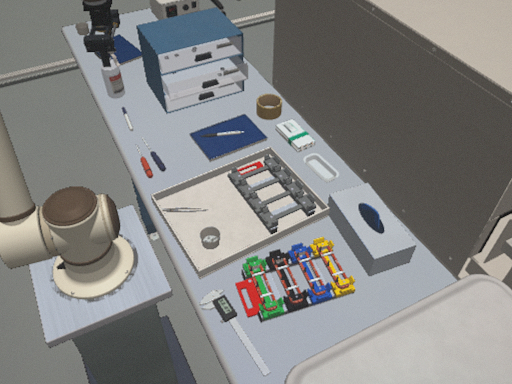

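Top view (800x600): the tray rack's red plate is at about (342,289), on the +y side, and its row runs along -y. The bench rack's red plate is at (522,375), nearest the robot. From the red plate outward the frames run green, black, blue, yellow. Next I'll take an enlarged crop to read points from.

Run:
```python
import cv2
a=cv2.imread("pics/top0.png")[145:255,200:375];cv2.imwrite("pics/top0c.png",cv2.resize(a,None,fx=4.5,fy=4.5,interpolation=cv2.INTER_CUBIC))
```

```text
(no output)
```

View pics/top0c.png

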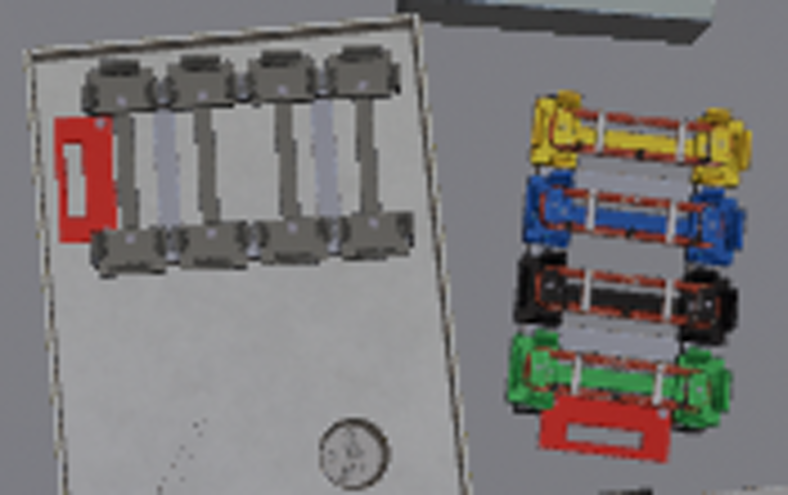

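The crop (4.5x, offset 200,145) gives tray bay 1 centred near (124,172) and bay 4 near (369,154). The yellow frame is near (641,140) and green near (620,380). I'll use these as rough positions and refine them from the wrist camera.

```bash
cat > h.py <<'E'
import numpy as np, cv2
from station import telemetry, capture, order, r
def ray(c,uv,z,R=None,e=None):
    R=c["attitude"] if R is None else R; e=c["eye"] if e is None else e
    d=R@np.array([(uv[0]-c["cx"])/c["fx"],-(uv[1]-c["cy"])/c["fy"],-1])
    return e+d*(z-e[2])/d[2]
def wcam(c,s):
    M=c["mount"]; R=s["ee_rot"]
    return R@M[:3,:3], s["tcp_pos"]+R@M[:3,3]
def proj(c,P,R,e):
    q=(np.atleast_2d(P)-e)@R
    return np.c_[c["cx"]+c["fx"]*q[:,0]/-q[:,2], c["cy"]-c["fy"]*q[:,1]/-q[:,2]]
def rel(target_tcp, yaw_y=None):
    "shift in tool axes (fractions) to target; turn so tool y lies along world angle yaw_y (deg)"
    s=telemetry.sense(); R=s["ee_rot"]
    d=R.T@(np.array(target_tcp)-s["tcp_pos"])/0.12
    t=None
    if yaw_y is not None:
        v=R.T@np.array([np.cos(np.radians(yaw_y)),np.sin(np.radians(yaw_y)),0])
        a=np.arctan2(-v[0],v[1]); a=(a+np.pi/2)%np.pi-np.pi/2; t=a/2
    return np.round(d,4),t, s
E
python3 - <<'E'
from h import *
c=capture("top")
f=lambda p,z:ray(c,(200+(p[0]+.5)/4.5-.5,145+(p[1]+.5)/4.5-.5),z)
for n,p,z in [("bay1",(124,172),.045),("bay4",(369,154),.045),("yel",(641,140),.055),("blu",(632,220),.055),("blk",(625,300),.055),("grn",(620,380),.055)]:
    print(n,f(p,z))
E
```

```text
bay1 [0.50282908 0.09147745 0.045     ]
bay4 [ 0.51212803 -0.0904564   0.045     ]
yel [ 0.51612955 -0.29099759  0.055     ]
blu [ 0.45657911 -0.2812195   0.055     ]
blk [ 0.39766112 -0.2730128   0.055     ]
grn [ 0.33936409 -0.26635112  0.055     ]
```

Request:
drive_tool:
  series:
    - [0.2,0.46,0,0]
    - [0.39,0.92,0,0]
    - [0.39,0.92,0,0]
  fingers: 48

```text
time_s: 0.57
tcp_pos: [0.2444, 0.4508, 0.2921]
ee_rot: [[0.919, -0.393, -0.001], [-0.393, -0.919, -0.002], [-0.0, 0.003, -1.0]]
wrist_force: [0.3, 0.9, 0.0]
gripper_width: 0.743
```

Request:
drive_tool:
  series:
    - [0.4,0.3,0,0]
    - [0.8,0.6,0,0]
    - [0.87,0.66,0,0]

```text
time_s: 0.95
tcp_pos: [0.3107, 0.3394, 0.2925]
ee_rot: [[0.919, -0.395, 0.0], [-0.395, -0.919, 0.0], [-0.0, -0.0, -1.0]]
wrist_force: [-0.4, -0.5, -0.5]
gripper_width: 0.56
```

Request:
drive_tool:
  series:
    - [0.4,0.3,0,0]
    - [0.8,0.6,0,0]
    - [0.87,0.66,0,0]

```text
time_s: 1.32
tcp_pos: [0.3759, 0.2262, 0.2924]
ee_rot: [[0.919, -0.395, 0.0], [-0.395, -0.919, 0.0], [0.0, -0.0, -1.0]]
wrist_force: [-0.4, 0.3, 0.2]
gripper_width: 0.547
```

Request:
drive_tool:
  series:
    - [0.4,0.3,0.1,0]
    - [0.8,0.6,0.2,0]
    - [0.87,0.66,0.3,0]

```text
time_s: 1.7
tcp_pos: [0.4413, 0.1127, 0.2558]
ee_rot: [[0.919, -0.395, 0.001], [-0.395, -0.919, 0.0], [0.0, -0.0, -1.0]]
wrist_force: [0.5, 0.2, 0.2]
gripper_width: 0.556
```

Request:
drive_tool:
  series:
    - [0.4,0.3,0,0.09]
    - [0.8,0.6,0,0.18]
    - [0.87,0.66,0,0.27]
    - [0.87,0.66,0,0.36]
    - [0.87,0.66,0,0.45]
    - [0.87,0.66,0,0.54]
    - [0.87,0.66,0,0.62]
    - [0.87,0.66,0,0.65]
    - [0.87,0.66,0,0.65]

```text
time_s: 2.82
tcp_pos: [0.5053, 0.0014, 0.256]
ee_rot: [[-0.129, -0.992, 0.0], [-0.992, 0.129, 0.0], [-0.0, -0.0, -1.0]]
wrist_force: [0.5, -0.2, 0.4]
gripper_width: 0.551
```

Run:
```python
from h import *
import pickle
s=telemetry.sense();c=capture("wrist");pickle.dump((s,c),open("w1.pkl","wb"))
print(s["time_s"],s["tcp_pos"],s["joints"].round(1),s["ee_rot"].round(3).tolist())
cv2.imwrite("pics/w1.png",cv2.resize(c["color"],(800,600),interpolation=cv2.INTER_CUBIC))
```

```text
2.825 [0.50526601 0.00142952 0.25602177] [ 18.6  12.2 -19.2  -0.  -58.6 -26. ] [[-0.129, -0.992, 0.0], [-0.992, 0.129, 0.0], [-0.0, -0.0, -1.0]]
```

View pics/w1.png

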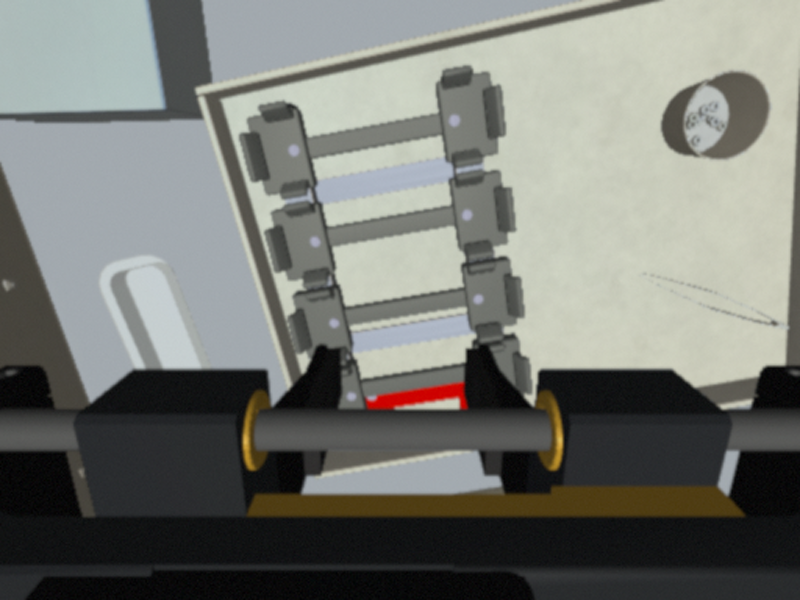

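The wrist view shows the pad screws of each bay in pairs: bay 4 at (293,151)/(454,120), bay 3 at (315,242)/(467,214), bay 2 at (334,323)/(478,299) and bay 1 at (351,396). I'll refine these spots with code and fit them.

Run:
```python
from h import *
import pickle
s,c=pickle.load(open("w1.pkl","rb"));R,e=wcam(c,s)
img=c["color"].astype(float); P=[]
for u,v in [(293,151),(454,120),(315,242),(467,214),(334,323),(478,299),(351,396)]:
    x=(u+.5)*.64-.5;y=(v+.5)*.64-.5; xi,yi=int(round(x)),int(round(y))
    w=img[yi-4:yi+5,xi-4:xi+5]; m=w.sum(2); m=np.clip(m-np.percentile(m,80),0,None); g=np.mgrid[-4:5,-4:5]
    P.append((xi+(m*g[1]).sum()/m.sum(), yi+(m*g[0]).sum()/m.sum()))
print(np.round(P,1))
for z in (.034,.037,.040):
    W=np.array([ray(c,p,z,R,e)[:2] for p in P])
    print(z,W.round(4).tolist())
    print([np.linalg.norm(W[i]-W[i+2]).round(4) for i in (0,1,2,3,4)],[np.linalg.norm(W[i]-W[i+1]).round(4) for i in (0,2,4)])
    M=(W[:6:2]+W[1:6:2])/2; print(M.round(4).tolist())
    d=W[4]+W[5]-W[0]-W[1]; print("xaxis",np.degrees(np.arctan2(d[1],d[0])))
    d=W[0:6:2]-W[1:6:2];print("yaxis",np.degrees(np.arctan2(d[:,1],d[:,0])))
```

```text
[[187.4  95.8]
 [290.1  76.7]
 [201.2 154.2]
 [298.3 137.3]
 [213.3 206.4]
 [305.5 191. ]
 [224.5 253.3]]
0.034 [[0.5652, -0.0902], [0.4591, -0.0949], [0.5623, -0.0288], [0.4562, -0.0335], [0.5597, 0.0324], [0.4534, 0.0275], [0.5567, 0.0936]]
[np.float64(0.0614), np.float64(0.0615), np.float64(0.0613), np.float64(0.0611), np.float64(0.0613)] [np.float64(0.1062), np.float64(0.1062), np.float64(0.1064)]
[[0.5122, -0.0926], [0.5093, -0.0312], [0.5066, 0.03]]
xaxis 92.62072563278771
yaxis [2.57910248 2.53662479 2.62871213]
0.037 [[0.5645, -0.0901], [0.4594, -0.0948], [0.5617, -0.0293], [0.4566, -0.0339], [0.5591, 0.0313], [0.4538, 0.0265], [0.5561, 0.0919]]
[np.float64(0.0608), np.float64(0.0609), np.float64(0.0607), np.float64(0.0605), np.float64(0.0607)] [np.float64(0.1052), np.float64(0.1052), np.float64(0.1054)]
[[0.512, -0.0924], [0.5091, -0.0316], [0.5064, 0.0289]]
xaxis 92.62072563278775
yaxis [2.57910248 2.53662479 2.62871213]
0.04 [[0.5639, -0.0899], [0.4598, -0.0946], [0.561, -0.0298], [0.4569, -0.0344], [0.5585, 0.0303], [0.4542, 0.0255], [0.5555, 0.0903]]
[np.float64(0.0603), np.float64(0.0603), np.float64(0.0601), np.float64(0.0599), np.float64(0.0601)] [np.float64(0.1042), np.float64(0.1042), np.float64(0.1044)]
[[0.5118, -0.0923], [0.509, -0.0321], [0.5063, 0.0279]]
xaxis 92.62072563278775
yaxis [2.57910248 2.53662479 2.62871213]
```

Request:
drive_tool:
  series:
    - [0.45,0,0,0]
    - [0.9,0,0,0]
    - [1.0,0,0,0]

```text
time_s: 3.25
tcp_pos: [0.4887, -0.1206, 0.2561]
ee_rot: [[-0.133, -0.991, -0.0], [-0.991, 0.133, -0.0], [0.0, 0.0, -1.0]]
wrist_force: [-0.9, -0.4, -0.1]
gripper_width: 0.552
```

Request:
drive_tool:
  series:
    - [0.45,0.15,0,0]
    - [0.9,0.3,0,0]
    - [1.0,0.35,0,0]

```text
time_s: 3.62
tcp_pos: [0.4307, -0.2338, 0.2561]
ee_rot: [[-0.133, -0.991, -0.0], [-0.991, 0.133, 0.0], [-0.0, 0.0, -1.0]]
wrist_force: [-0.2, 0.5, -1.1]
gripper_width: 0.548
```

Request:
drive_tool:
  series:
    - [0.2,0.15,0,0]
    - [0.2,0.15,0,0]
    - [0.2,0.15,0,0]

```text
time_s: 4.0
tcp_pos: [0.4114, -0.2532, 0.2564]
ee_rot: [[-0.13, -0.991, 0.001], [-0.991, 0.13, -0.0], [0.0, -0.001, -1.0]]
wrist_force: [0.4, 0.1, 0.3]
gripper_width: 0.546
```

Run:
```python
from h import *
import pickle
s=telemetry.sense();c=capture("wrist");pickle.dump((s,c),open("w2.pkl","wb"))
print(s["time_s"],s["tcp_pos"],s["joints"].round(1),s["ee_rot"].round(3).tolist())
cv2.imwrite("pics/w2.png",cv2.resize(c["color"],(800,600),interpolation=cv2.INTER_CUBIC))
```

```text
4.0 [ 0.41135424 -0.25323058  0.25637239] [-12.3  10.  -22.   -0.  -57.9   4.8] [[-0.13, -0.991, 0.001], [-0.991, 0.13, -0.0], [0.0, -0.001, -1.0]]
```

View pics/w2.png

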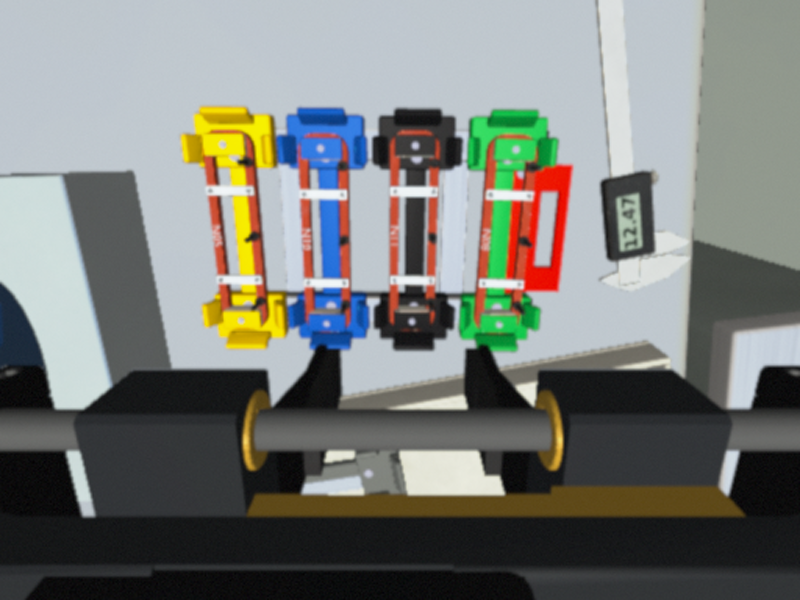

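The wrist view over the bench shows saddle screws at yellow (236,145)/(245,324), blue (320,149)/(327,324), black (414,148)/(412,322) and green (516,149)/(500,324). The red plate is next to green. The tray spacing of 60 mm fits best with the pads at z≈0.039.

Run:
```python
from h import *
import pickle
s,c=pickle.load(open("w2.pkl","rb"));R,e=wcam(c,s)
img=c["color"].astype(float); P=[]
for u,v in [(236,145),(245,324),(320,149),(327,324),(414,148),(412,322),(516,149),(500,324)]:
    x=(u+.5)*.64-.5;y=(v+.5)*.64-.5; xi,yi=int(round(x)),int(round(y))
    w=img[yi-3:yi+4,xi-3:xi+4]; m=w.min(2); m=np.clip(m-np.percentile(m,80),0,None); g=np.mgrid[-3:4,-3:4]
    P.append((xi+(m*g[1]).sum()/m.sum(), yi+(m*g[0]).sum()/m.sum()))
print(np.round(P,1).tolist())
for z in (.034,.037):
    W=np.array([ray(c,p,z,R,e)[:2] for p in P])
    print(z,[np.linalg.norm(W[i]-W[i+2]).round(4) for i in range(6)],[np.linalg.norm(W[i]-W[i+1]).round(4) for i in (0,2,4,6)])
    M=(W[::2]+W[1::2])/2; print("YBKG",M.round(4).tolist())
    d=M[3]-M[0]; print("xaxis",np.degrees(np.arctan2(d[1],d[0])))
    d=W[0::2]-W[1::2];print("yaxis",np.degrees(np.arctan2(d[:,1],d[:,0])))
# red frame ends at z .06 check: tissue box corner
for uv in [(134,172),(168,369)]: print(ray(c,(uv[0]*.64,uv[1]*.64),0.08,R,e),ray(c,(uv[0]*.64,uv[1]*.64),0.0,R,e))
```

```text
[[nan, nan], [154.5, 205.1], [204.7, 94.5], [208.6, 206.9], [265.3, 92.8], [263.1, 205.5], [329.9, 95.3], [319.0, 207.5]]
0.034 [np.float64(nan), np.float64(0.062), np.float64(0.0621), np.float64(0.0625), np.float64(0.0663), np.float64(0.0643)] [np.float64(nan), np.float64(0.1229), np.float64(0.1227), np.float64(0.1229)]
YBKG [[nan, nan], [0.4625, -0.2831], [0.4005, -0.2768], [0.3362, -0.2659]]
xaxis nan
yaxis [         nan -98.3879351  -98.1766701  -99.10416185]
0.037 [np.float64(nan), np.float64(0.0614), np.float64(0.0615), np.float64(0.0619), np.float64(0.0656), np.float64(0.0637)] [np.float64(nan), np.float64(0.1217), np.float64(0.1216), np.float64(0.1218)]
YBKG [[nan, nan], [0.4619, -0.2836], [0.4005, -0.2773], [0.3368, -0.2665]]
xaxis nan
yaxis [         nan -98.3879351  -98.1766701  -99.10416185]
[ 0.55290659 -0.34311373  0.08      ] [ 0.59833253 -0.34605121  0.        ]
[ 0.56815789 -0.22069327  0.08      ] [ 0.61812382 -0.18718885  0.        ]<stdin>:8: RuntimeWarning: invalid value encountered in scalar divide
```

Run:
```python
from h import *
import pickle
s,c=pickle.load(open("w2.pkl","rb"));R,e=wcam(c,s)
for z in (.04,.06,.07,.08,.09,.1): print(z,ray(c,(65*.64,175*.64),z,R,e).round(3))
a=c["color"][60:235,110:370];cv2.imwrite("pics/w2c.png",cv2.resize(a,None,fx=3,fy=3,interpolation=cv2.INTER_CUBIC))
```

```text
0.04 [ 0.621 -0.349  0.04 ]
0.06 [ 0.607 -0.348  0.06 ]
0.07 [ 0.6   -0.347  0.07 ]
0.08 [ 0.592 -0.347  0.08 ]
0.09 [ 0.585 -0.346  0.09 ]
0.1 [ 0.578 -0.346  0.1  ]
```

View pics/w2c.png

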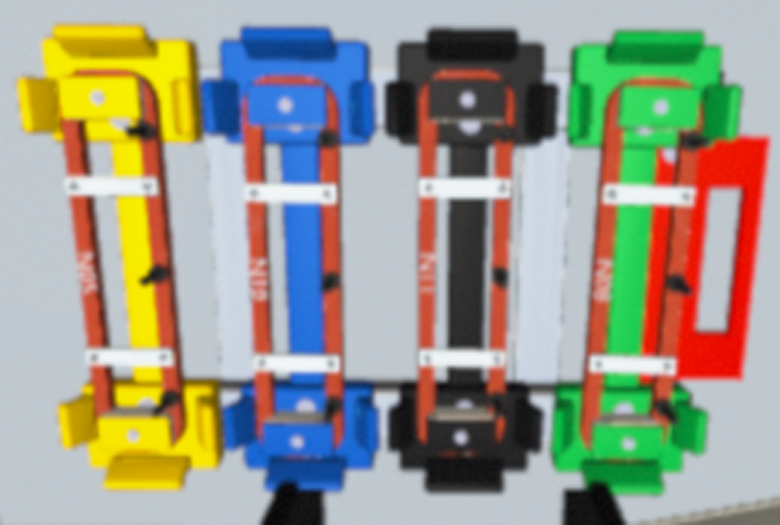

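The crop (3x, offset 110,60) shows tag dots on the frames at yellow (97,97)/(133,436), blue (286,105)/(297,442), black (467,99)/(461,437) and green (660,107)/(628,442). The saddle screws show just inboard of them.

Run:
```python
from h import *
import pickle
s,c=pickle.load(open("w2.pkl","rb"));R,e=wcam(c,s)
f=lambda p:((p[0]+.5)/3-.5+110,(p[1]+.5)/3-.5+60)
T=[(97,97),(133,436),(286,105),(297,442),(467,99),(461,437),(660,107),(628,442)]
for z in (.052,.056,.060):
    W=np.array([ray(c,f(p),z,R,e)[:2] for p in T])
    M=(W[::2]+W[1::2])/2; d=M[3]-M[0]; y=W[0::2]-W[1::2]
    print(z,"pitch",[np.linalg.norm(M[i]-M[i+1]).round(4) for i in range(3)],"pair",np.linalg.norm(y,axis=1).round(4),"YBKG",M.round(4).tolist(),
     "xax",np.degrees(np.arctan2(d[1],d[0])),"yax",np.degrees(np.arctan2(y[:,1],y[:,0])).round(2))
S=[(147,402),(306,406),(463,406),(625,407)]
for z in (.034,.037):
    W=np.array([ray(c,f(p),z,R,e)[:2] for p in S]); d=W[3]-W[0]
    u=-np.array([-d[1],d[0]])/np.linalg.norm(d)
    print(z,W.round(4).tolist(),[np.linalg.norm(W[i]-W[i+1]).round(4) for i in range(3)],np.degrees(np.arctan2(d[1],d[0])),"centres",(W+u*.0525).round(4).tolist(),(W-u*.0525).round(4).tolist())
```

```text
0.052 pitch [np.float64(0.0598), np.float64(0.0587), np.float64(0.0613)] pair [0.116  0.1158 0.1157 0.1152] YBKG [[0.5177, -0.296], [0.4588, -0.2859], [0.4003, -0.2801], [0.3399, -0.27]] xax 171.69107105651088 yax [-97.69 -98.51 -98.07 -99.04]
0.056 pitch [np.float64(0.059), np.float64(0.0579), np.float64(0.0604)] pair [0.1144 0.1143 0.1142 0.1137] YBKG [[0.5162, -0.2965], [0.458, -0.2865], [0.4003, -0.2808], [0.3407, -0.2708]] xax 171.69107105651088 yax [-97.69 -98.51 -98.07 -99.04]
0.06 pitch [np.float64(0.0582), np.float64(0.0572), np.float64(0.0596)] pair [0.1128 0.1127 0.1126 0.1121] YBKG [[0.5146, -0.297], [0.4572, -0.2871], [0.4003, -0.2815], [0.3415, -0.2717]] xax 171.69107105651088 yax [-97.69 -98.51 -98.07 -99.04]
0.034 [[0.5247, -0.2454], [0.4655, -0.2361], [0.4067, -0.2284], [0.346, -0.2201]] [np.float64(0.0599), np.float64(0.0593), np.float64(0.0612)] 171.9212476141025 centres [[0.5321, -0.1935], [0.4728, -0.1841], [0.414, -0.1764], [0.3534, -0.1681]] [[0.5173, -0.2974], [0.4581, -0.2881], [0.3993, -0.2804], [0.3386, -0.2721]]
0.037 [[0.5235, -0.2463], [0.4648, -0.237], [0.4066, -0.2294], [0.3465, -0.2212]] [np.float64(0.0594), np.float64(0.0587), np.float64(0.0606)] 171.9212476141025 centres [[0.5309, -0.1943], [0.4722, -0.185], [0.414, -0.1774], [0.3539, -0.1692]] [[0.5161, -0.2982], [0.4575, -0.289], [0.3992, -0.2814], [0.3392, -0.2731]]
```

Run:
```python
from h import *
d,t,s=rel((.3395,-.2710,.089),171.8); print(d,t)
```

```text
[0.2254 0.5757 1.3941] 0.006394896499849034
```

Request:
drive_tool:
  series:
    - [0.11,0.29,0,0.006]
    - [0.225,0.575,0,0.006]
    - [0.225,0.575,0.3,0.006]
    - [0.225,0.575,0.6,0.006]
    - [0.225,0.575,0.7,0.006]
    - [0.225,0.575,0.7,0.006]
  fingers: 46

```text
time_s: 4.8
tcp_pos: [0.3392, -0.2713, 0.1721]
ee_rot: [[-0.142, -0.99, -0.001], [-0.99, 0.142, 0.0], [0.0, 0.001, -1.0]]
wrist_force: [0.3, 0.7, 0.4]
gripper_width: 0.53
```

Run:
```python
from h import *
d,t,s=rel((.3395,-.2710,.089),171.8); print(d,t,s["tcp_pos"],s["gripper_width"]*87)
c=capture("wrist");cv2.imwrite("pics/w3.png",c["color"][100:,60:460])
```

```text
[-0.0032 -0.003   0.6924] 0.0002603632031614733 [ 0.33917963 -0.27132721  0.17209279] 46.11747117739044
```

View pics/w3.png

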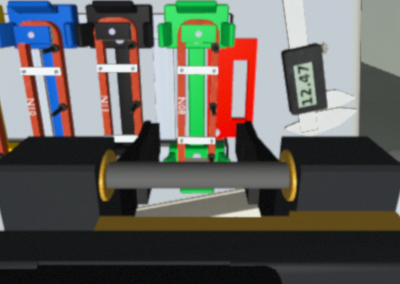

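The green frame (about x=198 in the crop) is centred between the fingers (145 and 250). I'll go down and grip.

Request:
drive_tool:
  series:
    - [0,0,0.25,0]
    - [0,0,0.5,0]
    - [0,0,0.62,0]
    - [0,0,0.695,0]
    - [0,0,0.695,0]

```text
time_s: 5.48
tcp_pos: [0.3392, -0.2717, 0.0892]
ee_rot: [[-0.143, -0.99, 0.001], [-0.99, 0.143, -0.0], [0.0, -0.001, -1.0]]
wrist_force: [-0.6, 0.2, 1.0]
gripper_width: 0.526
```

Request:
drive_tool:
  series:
    - [0,0,0,0]
    - [0,0,0,0]
    - [0,0,0,0]
    - [0,0,0,0]
    - [0,0,0,0]
  fingers: 20

```text
time_s: 6.1
tcp_pos: [0.339, -0.2717, 0.0895]
ee_rot: [[-0.143, -0.99, 0.001], [-0.99, 0.143, -0.001], [0.0, -0.001, -1.0]]
wrist_force: [-0.8, 1.4, 6.6]
gripper_width: 0.364
```

Request:
drive_tool:
  series:
    - [0,0,-0.08,0]
    - [0,0,-0.2,0]
    - [0,0,-0.4,0]
    - [0,0,-0.6,0]
    - [0,0,-0.75,0]
    - [0,0,-0.8,0]

```text
time_s: 6.85
tcp_pos: [0.3388, -0.2717, 0.1861]
ee_rot: [[-0.144, -0.99, 0.002], [-0.99, 0.144, -0.001], [0.0, -0.002, -1.0]]
wrist_force: [0.4, 0.3, -1.0]
gripper_width: 0.363
```

Request:
drive_tool:
  series:
    - [-0.1,-0.03,0,0]
    - [-0.3,-0.1,0,0]
    - [-0.5,-0.2,0,0]
    - [-0.7,-0.25,0,0]
    - [-0.9,-0.3,0,0]
    - [-1,-0.33,0,0]

```text
time_s: 7.6
tcp_pos: [0.3949, -0.1571, 0.184]
ee_rot: [[-0.142, -0.99, -0.002], [-0.99, 0.142, 0.0], [0.0, 0.002, -1.0]]
wrist_force: [-0.6, -0.5, 0.3]
gripper_width: 0.365
```

Request:
drive_tool:
  series:
    - [-0.2,-0.07,0,0]
    - [-0.4,-0.13,0,0]
    - [-0.6,-0.2,0,0]
    - [-0.8,-0.25,0,0]
    - [-1,-0.3,0,0]

```text
time_s: 8.22
tcp_pos: [0.4477, -0.0441, 0.1842]
ee_rot: [[-0.144, -0.99, -0.001], [-0.99, 0.144, -0.0], [0.0, 0.001, -1.0]]
wrist_force: [-0.0, -0.3, -1.3]
gripper_width: 0.363
```

Request:
drive_tool:
  series:
    - [-0.2,-0.07,0,0.03]
    - [-0.4,-0.13,0,0.1]
    - [-0.6,-0.2,0,0.18]
    - [-0.8,-0.25,0,0.26]
    - [-0.9,-0.3,0,0.34]
    - [-1,-0.3,0,0.42]
    - [-1,-0.3,0,0.5]
    - [-1,-0.3,0,0.58]
    - [-1,-0.3,0,0.66]
    - [-1,-0.3,0,0.69]

```text
time_s: 9.48
tcp_pos: [0.5002, 0.0687, 0.184]
ee_rot: [[-0.999, -0.044, -0.002], [-0.044, 0.999, -0.001], [0.002, -0.001, -1.0]]
wrist_force: [-0.1, 0.1, -0.8]
gripper_width: 0.363
```

Run:
```python
from h import *
import pickle
d,t,s=rel((.5036,.0878,.094),92.6);c=capture("wrist");pickle.dump((s,c),open("w4.pkl","wb"))
print(d,t,s["time_s"],s["tcp_pos"],s["joints"].round(1),s["gripper_width"]*87)
cv2.imwrite("pics/w4.png",cv2.resize(c["color"],(800,600),interpolation=cv2.INTER_CUBIC))
```

```text
[-0.0362  0.1586  0.7501] -0.0007323532234233543 9.475 [0.50024385 0.06866002 0.18402571] [  26.3   16.9  -24.7   -0.   -48.5 -113.7] 31.57515353370625
```

View pics/w4.png

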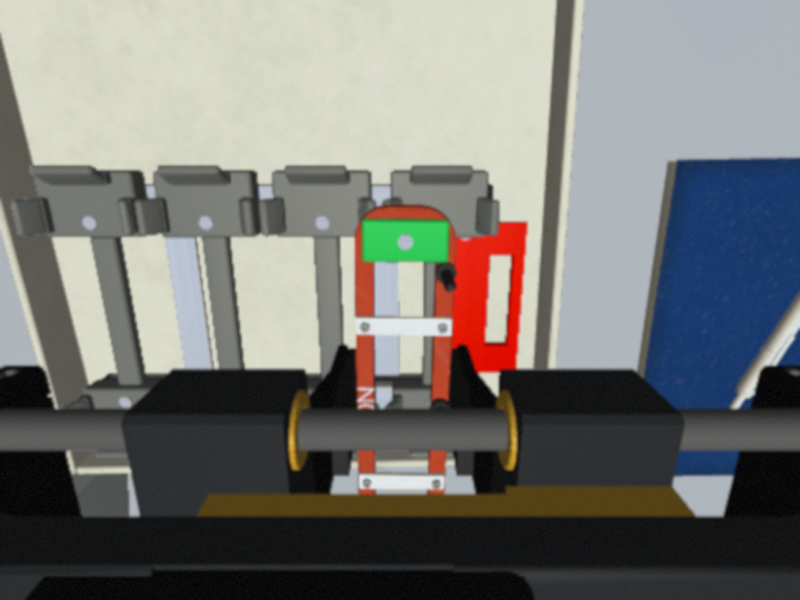

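The green frame hangs straight in the jaws. Its tag dot is at (405,242). The robot-side bay screws are at bay 4 (89,222), bay 3 (206,222) and bay 2 (322,222), and the bay 4 far screw is at (125,402). I'll compare these with the first survey.

Run:
```python
from h import *
import pickle
s,c=pickle.load(open("w4.pkl","rb"));R,e=wcam(c,s)
img=c["color"].astype(float)
def ref(u,v):
    x=(u+.5)*.64-.5;y=(v+.5)*.64-.5; xi,yi=int(round(x)),int(round(y))
    w=img[yi-4:yi+5,xi-4:xi+5]; m=w.sum(2); m=np.clip(m-np.percentile(m,80),0,None); g=np.mgrid[-4:5,-4:5]
    return (xi+(m*g[1]).sum()/m.sum(), yi+(m*g[0]).sum()/m.sum())
P=[ref(*p) for p in [(89,222),(206,222),(322,222),(125,402)]]
for z in (.034,.037,.039,.041):
    W=np.array([ray(c,p,z,R,e)[:2] for p in P]); print(z,W.round(4).tolist(),np.linalg.norm(W[0]-W[1]).round(4),np.linalg.norm(W[1]-W[2]).round(4),np.linalg.norm(W[0]-W[3]).round(4))
for z in (.147,.149,.151):
    w=ray(c,((405.5)*.64-.5,(242.5)*.64-.5),z,R,e); print("tag tool",(R*0+s["ee_rot"]).T@(w-s["tcp_pos"]))
```

```text
0.034 [[0.4612, -0.0991], [0.4586, -0.0374], [0.4558, 0.0242], [0.5677, -0.0942]] 0.0617 0.0617 0.1066
0.037 [[0.4607, -0.0971], [0.4581, -0.0361], [0.4553, 0.0248], [0.5659, -0.0922]] 0.061 0.061 0.1053
0.039 [[0.4603, -0.0957], [0.4578, -0.0353], [0.455, 0.0251], [0.5646, -0.0909]] 0.0605 0.0605 0.1044
0.041 [[0.46, -0.0944], [0.4574, -0.0345], [0.4547, 0.0254], [0.5634, -0.0896]] 0.06 0.0599 0.1035
tag tool [0.05720911 0.00094671 0.03712468]
tag tool [0.05758046 0.00093389 0.03512533]
tag tool [0.05795182 0.00092106 0.03312598]
```

Both views agree to within 1 mm, with pad tops at z≈0.040. Lowering green into bay 1 at (0.504, 0.087).

Request:
drive_tool:
  series:
    - [-0.02,0.08,0,0]
    - [-0.04,0.15,0,0]
    - [-0.04,0.15,0.15,0]
    - [-0.04,0.15,0.3,0]
    - [-0.04,0.15,0.45,0]
    - [-0.04,0.15,0.55,0]
    - [-0.04,0.15,0.6,0]
    - [-0.04,0.15,0.65,0]
    - [-0.04,0.15,0.69,0]
    - [-0.04,0.15,0.69,0]

```text
time_s: 10.78
tcp_pos: [0.5046, 0.0868, 0.102]
ee_rot: [[-0.999, -0.047, -0.0], [-0.047, 0.999, -0.0], [0.0, -0.0, -1.0]]
wrist_force: [-0.3, -0.6, 0.1]
gripper_width: 0.362
```

Request:
drive_tool:
  series:
    - [0,0,0.02,0]
    - [0,0,0.035,0]
    - [0,0,0.035,0]

```text
time_s: 11.15
tcp_pos: [0.5046, 0.0868, 0.0978]
ee_rot: [[-0.999, -0.047, -0.0], [-0.047, 0.999, -0.0], [0.0, -0.0, -1.0]]
wrist_force: [0.1, 0.7, -0.6]
gripper_width: 0.362
```

Request:
drive_tool:
  series:
    - [0,0,0.01,0]
    - [0,0,0.01,0]
    - [0,0,0.01,0]

```text
time_s: 11.52
tcp_pos: [0.5046, 0.0869, 0.0967]
ee_rot: [[-0.999, -0.047, 0.0], [-0.047, 0.999, 0.0], [-0.0, 0.0, -1.0]]
wrist_force: [0.1, 0.3, -0.7]
gripper_width: 0.363
```

Request:
drive_tool:
  series:
    - [0,0,0.01,0]
    - [0,0,0.01,0]
    - [0,0,0.01,0]

```text
time_s: 11.9
tcp_pos: [0.5047, 0.0869, 0.0956]
ee_rot: [[-0.999, -0.047, 0.0], [-0.047, 0.999, 0.0], [-0.0, 0.0, -1.0]]
wrist_force: [-0.3, 0.3, 1.5]
gripper_width: 0.365
```

Request:
drive_tool:
  series:
    - [0,0,0.008,0]
    - [0,0,0.008,0]
    - [0,0,0.008,0]

```text
time_s: 12.28
tcp_pos: [0.5047, 0.087, 0.0955]
ee_rot: [[-0.999, -0.047, 0.001], [-0.047, 0.999, -0.0], [-0.001, -0.0, -1.0]]
wrist_force: [-2.7, 0.8, 7.9]
gripper_width: 0.363
```

Contact came at TCP z=0.0955, as predicted. Releasing and lifting.

Request:
drive_tool:
  series:
    - [0,0,0,0]
    - [0,0,0,0]
    - [0,0,0,0]
    - [0,0,-0.1,0]
    - [0,0,-0.3,0]
    - [0,0,-0.6,0]
    - [0,0,-0.9,0]
    - [0,0,-0.9,0]
  fingers: 46

```text
time_s: 13.28
tcp_pos: [0.5062, 0.0876, 0.2063]
ee_rot: [[-0.999, -0.047, 0.007], [-0.047, 0.999, 0.003], [-0.008, 0.003, -1.0]]
wrist_force: [-0.4, 0.6, 0.0]
gripper_width: 0.528
```

Run:
```python
from h import *
import pickle
s=telemetry.sense();c=capture("wrist");pickle.dump((s,c),open("w5.pkl","wb"))
print(s["time_s"],s["tcp_pos"],s["gripper_width"]*87)
cv2.imwrite("pics/w5.png",cv2.resize(c["color"][60:330,40:440],(800,540),interpolation=cv2.INTER_CUBIC))
```

```text
13.275 [0.50619388 0.08755453 0.20633379] 45.95416485023456
```

View pics/w5.png

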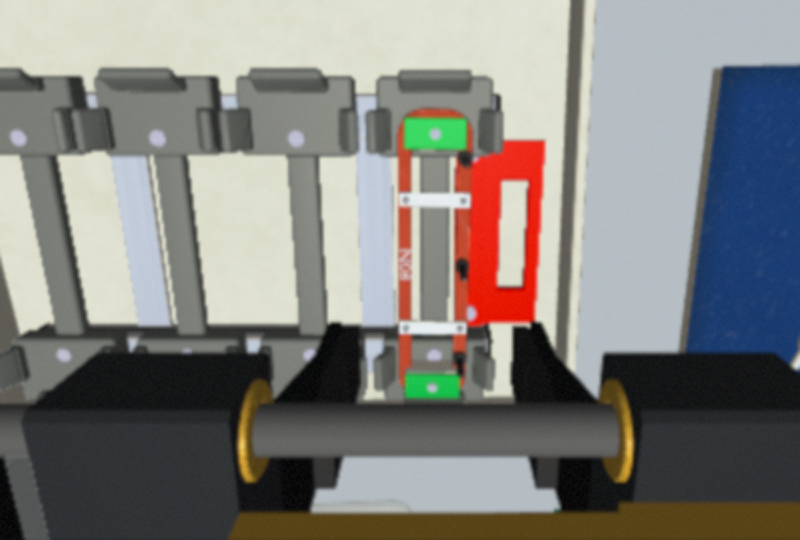

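Green sits inside the guides at both ends of bay 1, with tag dots at (435,133) and (432,387). Next is black.

Request:
drive_tool:
  series:
    - [0.1,-0.25,0,-0.09]
    - [0.2,-0.5,0,-0.18]
    - [0.3,-0.75,0,-0.27]
    - [0.3,-1,0,-0.36]
    - [0.3,-1,0,-0.45]
    - [0.3,-1,0,-0.54]
    - [0.3,-1,0,-0.62]
    - [0.3,-1,0,-0.69]
    - [0.3,-1,0,-0.69]

```text
time_s: 14.45
tcp_pos: [0.4737, -0.0348, 0.2017]
ee_rot: [[-0.145, -0.989, -0.002], [-0.989, 0.145, -0.0], [0.001, 0.002, -1.0]]
wrist_force: [0.5, -0.5, -0.5]
gripper_width: 0.53
```

Request:
drive_tool:
  series:
    - [0.3,0.1,0,0]
    - [0.6,0.2,0,0]
    - [0.9,0.3,0,0]
    - [1,0.33,0,0]

```text
time_s: 14.95
tcp_pos: [0.4165, -0.1489, 0.2021]
ee_rot: [[-0.148, -0.989, -0.001], [-0.989, 0.148, 0.0], [0.0, 0.001, -1.0]]
wrist_force: [0.4, -0.4, -0.6]
gripper_width: 0.529
```

Request:
drive_tool:
  series:
    - [0.3,0,0,0]
    - [0.6,0,0,0]
    - [0.9,0,0,0]
    - [1,0,0,0]
    - [1,0,0,0]
    - [1,0,0,0]

```text
time_s: 15.7
tcp_pos: [0.4008, -0.2657, 0.2024]
ee_rot: [[-0.143, -0.99, -0.0], [-0.99, 0.143, 0.0], [-0.0, 0.0, -1.0]]
wrist_force: [0.7, 0.5, -0.4]
gripper_width: 0.53
```

Run:
```python
from h import *
d,t,s=rel((.4007,-.2803,.089),171.8); print(d,t,s["time_s"],s["tcp_pos"],s["ee_rot"].round(4).tolist())
```

```text
[ 0.1207 -0.0169  0.9449] -0.00016609840498771344 15.7 [ 0.40079234 -0.26570023  0.20238868] [[-0.143, -0.9897, -0.0002], [-0.9897, 0.143, 0.0002], [-0.0002, 0.0003, -1.0]]
```

Request:
drive_tool:
  series:
    - [0.12,-0.017,0,0]
    - [0.12,-0.017,0.2,0]
    - [0.12,-0.017,0.4,0]
    - [0.12,-0.017,0.6,0]
    - [0.12,-0.017,0.8,0]
    - [0.12,-0.017,0.9,0]
    - [0.12,-0.017,0.945,0]
    - [0.12,-0.017,0.945,0]

```text
time_s: 16.7
tcp_pos: [0.4009, -0.2812, 0.0893]
ee_rot: [[-0.143, -0.99, 0.0], [-0.99, 0.143, -0.0], [0.0, -0.0, -1.0]]
wrist_force: [0.0, 0.6, 0.2]
gripper_width: 0.525
```

Request:
drive_tool:
  series:
    - [0,0,0,0]
    - [0,0,0,0]
    - [0,0,0,0]
    - [0,0,0,0]
    - [0,0,0,0]
  fingers: 20

```text
time_s: 17.32
tcp_pos: [0.4009, -0.2811, 0.0897]
ee_rot: [[-0.143, -0.99, 0.001], [-0.99, 0.143, -0.0], [0.0, -0.001, -1.0]]
wrist_force: [-1.1, 1.0, 5.6]
gripper_width: 0.363
```

Request:
drive_tool:
  series:
    - [0,0,-0.08,0]
    - [0,0,-0.2,0]
    - [0,0,-0.4,0]
    - [0,0,-0.6,0]
    - [0,0,-0.75,0]
    - [0,0,-0.8,0]

```text
time_s: 18.08
tcp_pos: [0.401, -0.2812, 0.1868]
ee_rot: [[-0.144, -0.99, 0.003], [-0.99, 0.144, -0.001], [0.0, -0.003, -1.0]]
wrist_force: [-0.2, -0.7, -0.8]
gripper_width: 0.362
```

Request:
drive_tool:
  series:
    - [-0.1,-0.02,0,0]
    - [-0.3,-0.06,0,0]
    - [-0.5,-0.1,0,0]
    - [-0.7,-0.14,0,0]
    - [-0.9,-0.18,0,0]
    - [-1,-0.2,0,0]

```text
time_s: 18.82
tcp_pos: [0.4415, -0.1643, 0.1843]
ee_rot: [[-0.142, -0.99, -0.002], [-0.99, 0.142, 0.0], [0.0, 0.002, -1.0]]
wrist_force: [0.4, -0.2, -1.6]
gripper_width: 0.364
```

Request:
drive_tool:
  series:
    - [-0.2,-0.04,0,0]
    - [-0.4,-0.08,0,0]
    - [-0.6,-0.12,0,0]
    - [-0.8,-0.16,0,0]
    - [-1,-0.2,0,0]

```text
time_s: 19.45
tcp_pos: [0.4824, -0.0496, 0.1845]
ee_rot: [[-0.144, -0.99, -0.001], [-0.99, 0.144, -0.0], [0.0, 0.001, -1.0]]
wrist_force: [0.7, -0.7, -0.6]
gripper_width: 0.363
```

Request:
drive_tool:
  series:
    - [-0.2,-0.04,0,0.03]
    - [-0.4,-0.08,0,0.1]
    - [-0.55,-0.1,0,0.18]
    - [-0.67,-0.11,0,0.26]
    - [-0.67,-0.11,0,0.34]
    - [-0.67,-0.11,0,0.42]
    - [-0.67,-0.11,0,0.5]
    - [-0.67,-0.11,0,0.58]
    - [-0.67,-0.11,0,0.66]
    - [-0.67,-0.11,0,0.69]

```text
time_s: 20.7
tcp_pos: [0.5067, 0.0272, 0.1844]
ee_rot: [[-0.999, -0.044, -0.002], [-0.044, 0.999, -0.0], [0.002, -0.0, -1.0]]
wrist_force: [-0.2, 0.9, -1.0]
gripper_width: 0.367
```

Run:
```python
from h import *
d,t,s=rel((.5071,.0268,.0955),92.6); print(d,t,s["time_s"],s["tcp_pos"],s["ee_rot"].round(4).tolist(),s["gripper_width"]*87)
```

```text
[-0.0041 -0.0036  0.7409] -0.0007603409603553768 20.7 [0.50672066 0.02724721 0.18441262] [[-0.999, -0.0438, -0.0015], [-0.0438, 0.999, -0.0004], [0.0015, -0.0003, -1.0]] 31.927677938496995
```

Request:
drive_tool:
  series:
    - [-0.004,-0.004,0.1,0]
    - [-0.004,-0.004,0.25,0]
    - [-0.004,-0.004,0.4,0]
    - [-0.004,-0.004,0.52,0]
    - [-0.004,-0.004,0.6,0]
    - [-0.004,-0.004,0.65,0]
    - [-0.004,-0.004,0.69,0]
    - [-0.004,-0.004,0.72,0]
    - [-0.004,-0.004,0.735,0]
    - [-0.004,-0.004,0.735,0]

```text
time_s: 21.95
tcp_pos: [0.5077, 0.0268, 0.097]
ee_rot: [[-0.999, -0.047, 0.0], [-0.047, 0.999, 0.0], [-0.0, 0.0, -1.0]]
wrist_force: [-0.2, 0.6, -1.2]
gripper_width: 0.358
```

Request:
drive_tool:
  series:
    - [0,0,0.006,0]
    - [0,0,0.012,0]
    - [0,0,0.012,0]

```text
time_s: 22.32
tcp_pos: [0.5077, 0.0268, 0.0957]
ee_rot: [[-0.999, -0.047, 0.0], [-0.047, 0.999, 0.0], [-0.0, -0.0, -1.0]]
wrist_force: [-0.9, 0.0, 1.9]
gripper_width: 0.361
```

Request:
drive_tool:
  series:
    - [0,0,0.007,0]
    - [0,0,0.007,0]
    - [0,0,0.007,0]

```text
time_s: 22.7
tcp_pos: [0.5077, 0.0269, 0.0957]
ee_rot: [[-0.999, -0.047, 0.0], [-0.047, 0.999, -0.0], [-0.0, -0.0, -1.0]]
wrist_force: [-1.9, 0.3, 7.3]
gripper_width: 0.364
```

Request:
drive_tool:
  series:
    - [0,0,0,0]
    - [0,0,0,0]
    - [0,0,0,0]
    - [0,0,-0.1,0]
    - [0,0,-0.3,0]
    - [0,0,-0.6,0]
    - [0,0,-0.9,0]
    - [0,0,-0.9,0]
  fingers: 46

```text
time_s: 23.7
tcp_pos: [0.5093, 0.0273, 0.2064]
ee_rot: [[-0.999, -0.047, 0.008], [-0.047, 0.999, 0.002], [-0.008, 0.002, -1.0]]
wrist_force: [-1.0, -0.9, -0.7]
gripper_width: 0.531
```

Run:
```python
from h import *
s=telemetry.sense();c=capture("wrist")
print(s["time_s"],s["tcp_pos"],s["gripper_width"]*87)
cv2.imwrite("pics/w6.png",cv2.resize(c["color"][60:330,40:440],(800,540),interpolation=cv2.INTER_CUBIC))
```

```text
23.7 [0.50929437 0.02725592 0.20640069] 46.19430675264984
```

View pics/w6.png

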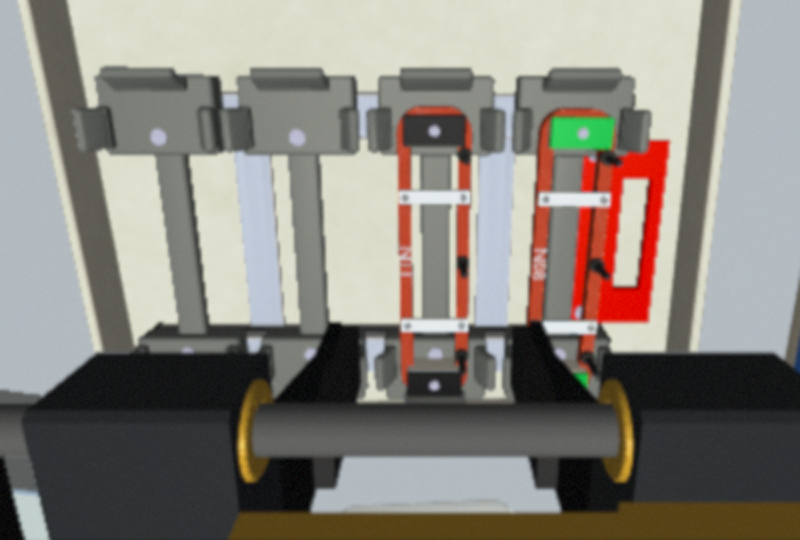

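Black is seated in bay 2 beside green, with tag dots at (434,131) and (434,385). Next is blue.

Request:
drive_tool:
  series:
    - [0.1,-0.25,0,-0.09]
    - [0.2,-0.5,0,-0.18]
    - [0.3,-0.75,0,-0.27]
    - [0.3,-1,0,-0.36]
    - [0.3,-1,0,-0.45]
    - [0.3,-1,0,-0.54]
    - [0.3,-1,0,-0.62]
    - [0.3,-1,0,-0.69]
    - [0.3,-1,0,-0.69]

```text
time_s: 24.88
tcp_pos: [0.4766, -0.0948, 0.2016]
ee_rot: [[-0.145, -0.989, -0.002], [-0.989, 0.145, -0.0], [0.0, 0.002, -1.0]]
wrist_force: [-0.5, -0.2, 0.1]
gripper_width: 0.532
```

Request:
drive_tool:
  series:
    - [0.3,-0.01,0,0]
    - [0.6,-0.02,0,0]
    - [0.85,-0.04,0,0]

```text
time_s: 25.25
tcp_pos: [0.4668, -0.1974, 0.202]
ee_rot: [[-0.146, -0.989, -0.001], [-0.989, 0.146, 0.0], [-0.0, 0.002, -1.0]]
wrist_force: [0.7, 0.3, 0.4]
gripper_width: 0.526
```

Request:
drive_tool:
  series:
    - [0.3,-0.02,0,0]
    - [0.6,-0.04,0,0]
    - [0.75,-0.04,0,0]
    - [0.75,-0.04,0,0]
    - [0.75,-0.04,0,0]

```text
time_s: 25.88
tcp_pos: [0.4591, -0.2855, 0.2024]
ee_rot: [[-0.144, -0.99, -0.001], [-0.99, 0.144, 0.0], [-0.0, 0.001, -1.0]]
wrist_force: [0.3, -0.4, -0.1]
gripper_width: 0.526
```

Run:
```python
from h import *
d,t,s=rel((.4595,-.2875,.089),171.8); print(d,t,s["time_s"],s["tcp_pos"],s["ee_rot"].round(4).tolist())
```

```text
[ 0.0162 -0.0063  0.9449] -0.0005577742116523732 25.875 [ 0.45910543 -0.28550736  0.20238325] [[-0.1437, -0.9896, -0.0006], [-0.9896, 0.1437, 0.0004], [-0.0003, 0.0007, -1.0]]
```

Request:
drive_tool:
  series:
    - [0.02,-0.004,0.2,0]
    - [0.02,-0.004,0.4,0]
    - [0.02,-0.004,0.6,0]
    - [0.02,-0.004,0.8,0]
    - [0.02,-0.004,0.9,0]
    - [0.02,-0.004,0.945,0]
    - [0.02,-0.004,0.945,0]

```text
time_s: 26.75
tcp_pos: [0.4597, -0.2884, 0.0895]
ee_rot: [[-0.143, -0.99, 0.0], [-0.99, 0.143, -0.0], [0.0, -0.0, -1.0]]
wrist_force: [-0.8, -0.1, 0.1]
gripper_width: 0.526
```

Request:
drive_tool:
  series:
    - [0,0,0,0]
    - [0,0,0,0]
    - [0,0,0,0]
    - [0,0,0,0]
    - [0,0,0,0]
  fingers: 20

```text
time_s: 27.38
tcp_pos: [0.4597, -0.2887, 0.0898]
ee_rot: [[-0.143, -0.99, 0.001], [-0.99, 0.143, -0.0], [0.0, -0.001, -1.0]]
wrist_force: [-0.4, 0.9, 5.2]
gripper_width: 0.361
```

Request:
drive_tool:
  series:
    - [0,0,-0.08,0]
    - [0,0,-0.2,0]
    - [0,0,-0.4,0]
    - [0,0,-0.6,0]
    - [0,0,-0.75,0]
    - [0,0,-0.8,0]

```text
time_s: 28.12
tcp_pos: [0.4598, -0.2887, 0.1871]
ee_rot: [[-0.143, -0.99, 0.003], [-0.99, 0.143, -0.001], [0.0, -0.003, -1.0]]
wrist_force: [-0.4, 0.7, -1.2]
gripper_width: 0.363
```

Request:
drive_tool:
  series:
    - [-0.1,0,0,0]
    - [-0.3,-0.01,0,0]
    - [-0.5,-0.02,0,0]
    - [-0.7,-0.03,0,0]
    - [-0.9,-0.04,0,0]
    - [-1,-0.04,0,0]

```text
time_s: 28.88
tcp_pos: [0.481, -0.169, 0.1844]
ee_rot: [[-0.142, -0.99, -0.002], [-0.99, 0.142, 0.0], [-0.0, 0.002, -1.0]]
wrist_force: [-0.5, -0.2, -0.9]
gripper_width: 0.368
```

Request:
drive_tool:
  series:
    - [-0.2,-0.01,0,0.03]
    - [-0.4,-0.02,0,0.1]
    - [-0.6,-0.03,0,0.18]
    - [-0.8,-0.04,0,0.26]
    - [-1,-0.05,0,0.34]
    - [-1,-0.05,0,0.42]
    - [-1,-0.05,0,0.5]
    - [-1,-0.05,0,0.58]
    - [-1,-0.05,0,0.66]
    - [-1,-0.05,0,0.69]

```text
time_s: 30.12
tcp_pos: [0.5041, -0.0526, 0.1846]
ee_rot: [[-0.999, -0.044, -0.001], [-0.044, 0.999, -0.0], [0.001, -0.0, -1.0]]
wrist_force: [-0.2, -0.8, -0.1]
gripper_width: 0.364
```

Run:
```python
from h import *
d,t,s=rel((.5099,-.0331,.0955),92.6); print(d,t,s["time_s"],s["tcp_pos"],s["ee_rot"].round(4).tolist(),s["gripper_width"]*87)
```

```text
[-0.0568  0.1602  0.7426] -0.0007140052747341974 30.125 [ 0.50405594 -0.05258564  0.18462011] [[-0.999, -0.0439, -0.0013], [-0.0439, 0.999, -0.0002], [0.0014, -0.0001, -1.0]] 31.70242999015965
```

Request:
drive_tool:
  series:
    - [-0.03,0.08,0,0]
    - [-0.057,0.16,0,0]
    - [-0.057,0.16,0.15,0]
    - [-0.057,0.16,0.3,0]
    - [-0.057,0.16,0.45,0]
    - [-0.057,0.16,0.56,0]
    - [-0.057,0.16,0.62,0]
    - [-0.057,0.16,0.67,0]
    - [-0.057,0.16,0.71,0]
    - [-0.057,0.16,0.71,0]

```text
time_s: 31.38
tcp_pos: [0.5103, -0.0332, 0.1]
ee_rot: [[-0.999, -0.047, -0.0], [-0.047, 0.999, -0.0], [0.0, -0.0, -1.0]]
wrist_force: [-1.4, 0.1, -0.3]
gripper_width: 0.363
```

Request:
drive_tool:
  series:
    - [0,0,0.015,0]
    - [0,0,0.03,0]
    - [0,0,0.037,0]
    - [0,0,0.037,0]

```text
time_s: 31.88
tcp_pos: [0.5102, -0.0332, 0.0958]
ee_rot: [[-0.999, -0.047, -0.001], [-0.047, 0.999, -0.0], [0.001, -0.0, -1.0]]
wrist_force: [-2.7, 0.1, 3.8]
gripper_width: 0.361
```

Request:
drive_tool:
  series:
    - [0,0,0.008,0]
    - [0,0,0.008,0]
    - [0,0,0.008,0]

```text
time_s: 32.25
tcp_pos: [0.5102, -0.0332, 0.0958]
ee_rot: [[-0.999, -0.047, -0.0], [-0.047, 0.999, -0.0], [0.0, -0.0, -1.0]]
wrist_force: [-5.5, 0.8, 10.8]
gripper_width: 0.362
```

Request:
drive_tool:
  series:
    - [0,0,0,0]
    - [0,0,0,0]
    - [0,0,0,0]
    - [0,0,-0.1,0]
    - [0,0,-0.3,0]
    - [0,0,-0.6,0]
    - [0,0,-0.9,0]
    - [0,0,-0.9,0]
  fingers: 46

```text
time_s: 33.25
tcp_pos: [0.5122, -0.0328, 0.2065]
ee_rot: [[-0.999, -0.047, 0.008], [-0.047, 0.999, 0.001], [-0.008, 0.001, -1.0]]
wrist_force: [0.7, 0.7, -0.3]
gripper_width: 0.529
```

Run:
```python
from h import *
s=telemetry.sense();c=capture("wrist")
print(s["time_s"],s["tcp_pos"],s["gripper_width"]*87)
cv2.imwrite("pics/w7.png",cv2.resize(c["color"][60:330,40:440],(800,540),interpolation=cv2.INTER_CUBIC))
```

```text
33.25 [ 0.51221713 -0.03282038  0.20647277] 46.043924200439605
```

View pics/w7.png

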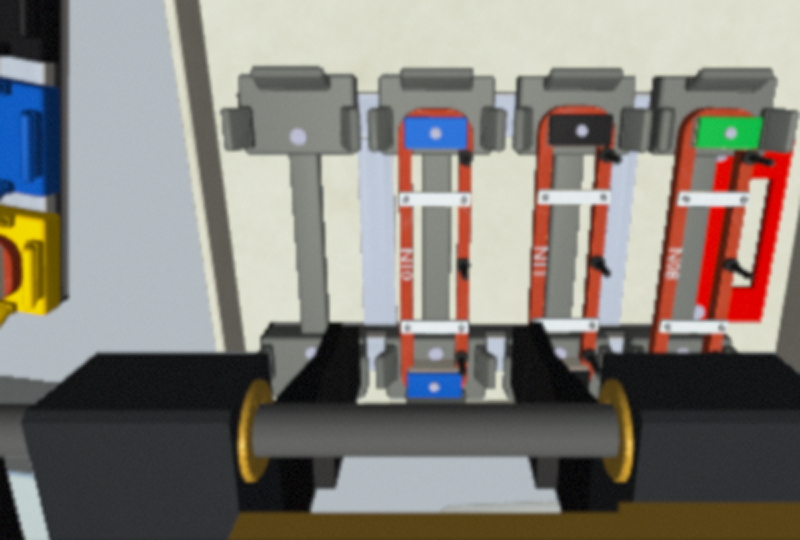

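Blue is seated in bay 3, with tag dots at (435,133) and (433,387), matching the others. Next is yellow.

Request:
drive_tool:
  series:
    - [-0.02,-0.25,0,-0.09]
    - [-0.04,-0.5,0,-0.18]
    - [-0.05,-0.75,0,-0.27]
    - [-0.05,-1,0,-0.36]
    - [-0.05,-1,0,-0.45]
    - [-0.05,-1,0,-0.54]
    - [-0.05,-1,0,-0.62]
    - [-0.05,-1,0,-0.69]
    - [-0.05,-1,0,-0.69]

```text
time_s: 34.42
tcp_pos: [0.5215, -0.1527, 0.2017]
ee_rot: [[-0.145, -0.989, -0.002], [-0.989, 0.145, 0.0], [0.0, 0.002, -1.0]]
wrist_force: [-0.8, -0.9, -0.5]
gripper_width: 0.529
```

Request:
drive_tool:
  series:
    - [0.3,-0.03,0,0]
    - [0.6,-0.07,0,0]
    - [0.9,-0.1,0,0]
    - [1,-0.14,0,0]
    - [1,-0.14,0,0]
    - [1,-0.14,0,0]

```text
time_s: 35.17
tcp_pos: [0.5214, -0.273, 0.2024]
ee_rot: [[-0.143, -0.99, -0.001], [-0.99, 0.143, 0.0], [-0.0, 0.001, -1.0]]
wrist_force: [0.2, 0.4, 0.0]
gripper_width: 0.53
```

Run:
```python
from h import *
d,t,s=rel((.5185,-.2974,.089),171.8); print(d,t,s["time_s"],s["tcp_pos"],s["ee_rot"].round(4).tolist())
```

```text
[ 0.2048 -0.0058  0.9449] -0.0003999219417062383 35.175 [ 0.52139865 -0.27301938  0.20239732] [[-0.1434, -0.9897, -0.0006], [-0.9897, 0.1434, 0.0004], [-0.0003, 0.0006, -1.0]]
```

Request:
drive_tool:
  series:
    - [0.2,-0.006,0,0]
    - [0.2,-0.006,0.2,0]
    - [0.2,-0.006,0.4,0]
    - [0.2,-0.006,0.6,0]
    - [0.2,-0.006,0.8,0]
    - [0.2,-0.006,0.9,0]
    - [0.2,-0.006,0.945,0]
    - [0.2,-0.006,0.945,0]

```text
time_s: 36.17
tcp_pos: [0.519, -0.2975, 0.0895]
ee_rot: [[-0.143, -0.99, 0.0], [-0.99, 0.143, -0.0], [0.0, -0.0, -1.0]]
wrist_force: [0.8, -0.9, 0.2]
gripper_width: 0.53
```

Request:
drive_tool:
  series:
    - [0,0,0,0]
    - [0,0,0,0]
    - [0,0,0,0]
    - [0,0,0,0]
    - [0,0,0,0]
  fingers: 20

```text
time_s: 36.8
tcp_pos: [0.519, -0.2979, 0.0899]
ee_rot: [[-0.143, -0.99, 0.001], [-0.99, 0.143, -0.0], [0.0, -0.001, -1.0]]
wrist_force: [-0.4, 1.0, 5.6]
gripper_width: 0.364
```

Request:
drive_tool:
  series:
    - [0,0,-0.08,0]
    - [0,0,-0.2,0]
    - [0,0,-0.4,0]
    - [0,0,-0.6,0]
    - [0,0,-0.75,0]
    - [0,0,-0.8,0]

```text
time_s: 37.55
tcp_pos: [0.5192, -0.2979, 0.1872]
ee_rot: [[-0.143, -0.99, 0.003], [-0.99, 0.143, -0.001], [0.0, -0.003, -1.0]]
wrist_force: [0.5, -0.1, -0.8]
gripper_width: 0.36
```

Request:
drive_tool:
  series:
    - [-0.1,0.02,0,0]
    - [-0.3,0.06,0,0]
    - [-0.5,0.1,0,0]
    - [-0.7,0.14,0,0]
    - [-0.9,0.17,0,0]
    - [-1,0.18,0,0]

```text
time_s: 38.3
tcp_pos: [0.5139, -0.1743, 0.1844]
ee_rot: [[-0.142, -0.99, -0.002], [-0.99, 0.142, 0.0], [-0.0, 0.002, -1.0]]
wrist_force: [0.1, -0.8, -0.8]
gripper_width: 0.368
```

Request:
drive_tool:
  series:
    - [-0.2,0.04,0,0.03]
    - [-0.4,0.08,0,0.1]
    - [-0.55,0.1,0,0.18]
    - [-0.68,0.12,0,0.26]
    - [-0.68,0.12,0,0.34]
    - [-0.68,0.12,0,0.42]
    - [-0.68,0.12,0,0.5]
    - [-0.68,0.12,0,0.58]
    - [-0.68,0.12,0,0.66]
    - [-0.68,0.12,0,0.69]

```text
time_s: 39.55
tcp_pos: [0.5117, -0.093, 0.1846]
ee_rot: [[-0.999, -0.044, -0.001], [-0.044, 0.999, -0.0], [0.001, -0.0, -1.0]]
wrist_force: [0.3, -0.0, -0.1]
gripper_width: 0.363
```

Run:
```python
from h import *
d,t,s=rel((.5126,-.0932,.0955),92.6); print(d,t,s["time_s"],s["tcp_pos"],s["ee_rot"].round(4).tolist(),s["gripper_width"]*87)
```

```text
[-0.0084 -0.0019  0.7429] -0.000715841850163268 39.55 [ 0.51169429 -0.09300754  0.1846496 ] [[-0.999, -0.0439, -0.0012], [-0.0439, 0.999, -0.0001], [0.0012, -0.0, -1.0]] 31.563391196528464
```

Request:
drive_tool:
  series:
    - [-0.008,-0.002,0.1,0]
    - [-0.008,-0.002,0.25,0]
    - [-0.008,-0.002,0.4,0]
    - [-0.008,-0.002,0.52,0]
    - [-0.008,-0.002,0.6,0]
    - [-0.008,-0.002,0.65,0]
    - [-0.008,-0.002,0.69,0]
    - [-0.008,-0.002,0.71,0]
    - [-0.008,-0.002,0.72,0]
    - [-0.008,-0.002,0.72,0]

```text
time_s: 40.8
tcp_pos: [0.5131, -0.0932, 0.099]
ee_rot: [[-0.999, -0.047, 0.0], [-0.047, 0.999, 0.0], [-0.0, 0.0, -1.0]]
wrist_force: [0.5, -0.0, 0.4]
gripper_width: 0.36
```

Request:
drive_tool:
  series:
    - [0,0,0.015,0]
    - [0,0,0.027,0]
    - [0,0,0.027,0]

```text
time_s: 41.18
tcp_pos: [0.513, -0.0932, 0.0959]
ee_rot: [[-0.999, -0.047, 0.0], [-0.047, 0.999, -0.0], [-0.0, -0.0, -1.0]]
wrist_force: [-1.1, 0.6, 3.4]
gripper_width: 0.364
```

Request:
drive_tool:
  series:
    - [0,0,0.007,0]
    - [0,0,0.007,0]
    - [0,0,0.007,0]

```text
time_s: 41.55
tcp_pos: [0.513, -0.0932, 0.0958]
ee_rot: [[-0.999, -0.047, 0.0], [-0.047, 0.999, -0.0], [-0.0, -0.0, -1.0]]
wrist_force: [-3.0, 1.4, 8.8]
gripper_width: 0.364
```

Request:
drive_tool:
  series:
    - [0,0,0,0]
    - [0,0,0,0]
    - [0,0,0,0]
    - [0,0,-0.1,0]
    - [0,0,-0.3,0]
    - [0,0,-0.6,0]
    - [0,0,-0.9,0]
    - [0,0,-0.9,0]
  fingers: 46

```text
time_s: 42.55
tcp_pos: [0.5147, -0.0932, 0.2066]
ee_rot: [[-0.999, -0.047, 0.008], [-0.047, 0.999, 0.0], [-0.008, -0.0, -1.0]]
wrist_force: [-0.1, 0.2, -0.4]
gripper_width: 0.532
```

Request:
drive_tool:
  series:
    - [-0.2,0.25,-0.2,0]
    - [-0.4,0.5,-0.4,0]
    - [-0.4,0.75,-0.4,0]
    - [-0.4,0.75,-0.4,0]
    - [-0.4,0.75,-0.4,0]

```text
time_s: 43.18
tcp_pos: [0.5562, -0.0014, 0.2502]
ee_rot: [[-0.999, -0.047, -0.001], [-0.047, 0.999, -0.0], [0.001, -0.0, -1.0]]
wrist_force: [0.4, 0.6, 0.0]
gripper_width: 0.527
```

Run:
```python
from h import *
import pickle
s=telemetry.sense();c=capture("wrist");pickle.dump((s,c),open("w8.pkl","wb"))
print(s["time_s"],s["tcp_pos"],s["gripper_width"]*87)
cv2.imwrite("pics/w8.png",cv2.resize(c["color"][40:310,60:460],(800,540),interpolation=cv2.INTER_CUBIC))
```

```text
43.175 [ 0.5562069  -0.00140344  0.25017787] 45.86965886161903
```

View pics/w8.png

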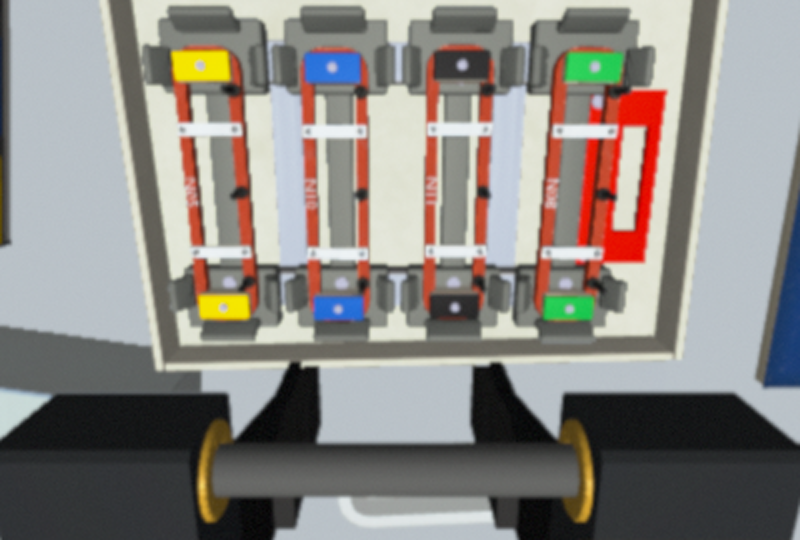

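All four frames are in the order yellow, blue, black, green towards the red plate. Their tag dots line up at rows 65–67 and 308–309 of the picture, so all of them sit inside the guides at the same height. Handing in.

Run:
```python
from h import *
s,c=__import__("pickle").load(open("w8.pkl","rb"));R,e=wcam(c,s)
T=[(200,66),(223,308),(332,67),(338,309),(462,65),(455,308),(594,67),(569,309)]
W=np.array([ray(c,((u+.5)/2-.5+60,(v+.5)/2-.5+40),.0605,R,e)[:2] for u,v in T])
M=(W[::2]+W[1::2])/2
print(M.round(4).tolist(),np.linalg.norm(np.diff(M,axis=0),axis=1).round(4),np.linalg.norm(W[::2]-W[1::2],axis=1).round(4))
print(order.finish_job())
```

```text
[[0.514, -0.0908], [0.5117, -0.032], [0.5082, 0.0268], [0.5061, 0.0854]] [0.0588 0.0589 0.0586] [0.1145 0.1146 0.1149 0.1146]
the job is handed in; nothing more can be done
None
```

All four frames are now in the tray rack in their bench order, and the job is handed in. Counting from the red plate they run green, black, blue, yellow.

- **Carrying and placing:** Each frame was gripped at mid length (about 31.6 mm between the fingers) and carried level. It was lowered until it touched the bay at TCP z of about 0.0955–0.096 m, with 7–11 N at the wrist. The arm then released it and backed away. Total time was about 43 s of the 104 s allowed.
- **Last checks:** The final wrist picture shows every frame inside its end guides. The tag-to-tag distance is the same on all four (114.5–114.9 mm), so they appear equally flat.
- **Small disagreement:** Spacing in that picture measured 58.6–58.9 mm against the nominal 60 mm. I put this down to the height I assumed for the tags (0.0605 m). Tags nearer 0.054–0.056 m, as the bench measurements suggested, would bring it close to 60 mm.

No other check failed.

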